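# Unlatch the battery cover of the bench box

### The arm

A 6-joint arm with a two-finger parallel gripper is mounted at the origin on the work surface. World frame = base frame: x ahead of the robot, y to its left, z up, the work surface at z = 0. Lengths are in m, angles in rad, forces in N, time in s.
With the tool pointing down it reaches from about 0.3 to 0.85 m from the base axis. Payload 4.2 kg.
Tool frame: the origin (TCP) lies where the fingers leave the gripper's body, on its centre line; the fingertips stand 78 mm ahead of it and the grasp point (between the pads) lies env.grip_point_offset ahead of it (env.grip_point_offset is the distance from the TCP to the grasp point, in m); x points along the fingers, z is the direction in which the jaws open and shut, and the axes are right-handed (so a half turn about x gives the same grasp; the last joint's range is limited). The gripper opens to 91 mm and grips with 3 to 60 N. Pads are 32 mm wide; open, the fingers measure 118 mm over their backs; the gripper's body (76 mm by 178 mm) begins 60 mm behind the grasp point.
Start: joints at [1.307, 0.32, 1.565, -0, 1.257, -0.02], TCP at [0.139, 0.558, 0.292] pointing down, gripper open.
Joint ranges: [-3.11, 3.11], [-0.84, 2.01], [0.21, 2.61], [-1.34, 4.49], [0.05, 2.63], [-2.56, 2.56]. Speed limits (rad/s): [2.57, 2.57, 3.14, 3.14, 3.14, 3.14].

### API

Orientations are given as a unit quaternion [w, x, y, z].
In Python, from station import state, camera, workorder, finder, env gives the robot as it stands.
- The arm moves only by the tool jog_arm, never from a script. Its arguments are lists of equal length, an entry for each row: "twist": the turn, a rotation vector about the tool's x, y, z in degrees, a list of three; "translation": the shift along the tool's x, y, z in mm, a list of three; "gripper": the closure, from -1 (fully open) to 1 (shut). A call has 1 to 20 rows; each row shifts and turns the pose as measured when the row begins, along the tool's axes as they then stand; what a row does not reach is not made up. A row lasts 1/12 s, in which the tool goes at most 41.7 mm and 7.16 degrees, less where a joint would pass 70% of its speed; a pose out of reach is approached as far as the arm can. A call is refused whole if a number of a shift passes 41.7 or a number of a turn 7.16, either way. A call with a gripper value outside its range is refused whole. The fingers move at their own pace and stop on an object; "grip_force" is the grip in N (left out, the last holds). Time passes only in rows, so rows that do not move let the fingers close. It gives the time, the measured TCP pose, the force and the opening at its end, in the units of the state.
- state(): the state, without advancing time (a new reading comes with each control period).
- camera(name): name is "scene" or "top" or "wrist"; returns a dict with "img" (384x512x3 uint8, red, green, blue), "fx", "fy", "cx", "cy" (pixels), "R" (3x3) and "t" (3): a world point X has camera coordinates R X + t; the wrist camera has in their place "hand_eye" (4x4, takes a point from camera to tool coordinates, whose origin is the TCP and whose axes are the tool frame's). Camera axes: x right, y down, z forward; pixel columns grow to the right and rows downward; lengths in m; the calibration is good to about 2 mm. The wrist camera is an equidistant fisheye: a pixel r from the principal point sees the ray r / f radians off the axis. A picture is of the moment at which its call begins: read the wrist's pose just before it. There is no depth.
- workorder.sign_off(): hands the job in, once; it reports no verdict.
Trained networks look in the newest picture that a camera, given by its name, has taken for a name from the list of things; names that differ only in an ending like _2 or _b are one class to them, and where a whole thing is asked for, a point or a joint stands for the part that bears it (a point fixed in the world has none). Each returns a list of dicts, best first, with "conf" (0 to 1); they miss things now and then, are a little off and sometimes report something else, mostly with a low value. They report only what shows in the picture. A call takes as long as a camera call. They do not tell look-alikes from the thing itself.
- finder.outline_of(camera, label): "pixels" (384x512 bool, what is visible of it) and "location" ([column, row] in pixels, amid what is visible of it).
- finder.landmark_of(camera, label): "location" ([column, row] in pixels: a listed point, or the origin of a listed thing).
The state is a dict: "time": time; "q": joint angles; "joint_vel": joint speeds; "joint_torque": joint torques, N m; "tool_pos": TCP position; "eef_rot": TCP orientation; "ft_force": force on the tool from outside, world axes, zero at the start; "wrist_torque": the same for the moment, N m; "gripper_width": finger opening in m.
Only numpy, scipy, OpenCV 4.12 (cv2) and the standard library are available. Lean on these libraries where they do the work, as an engineer would, in place of code of your own. Each camera call takes 0.05 s, during which the arm holds its last target. There are 200 camera calls.

### The job

Take the cover off the battery box: squeeze its snap tab towards the finger rib just far enough that the catch lets go - no further, or the tab jams on the contact strip behind it - while lifting that end gently, then tilt the cover up, draw its far edge out from under the lip and lay it down gently, right side up, on the rubber mat. Do not force the tab, the cover or the box, and leave the other things on the table where they are.

Things in the scene. Friction and masses are not known exactly. Their poses are not given: they have to be found in the camera images.
- box: Grey open-topped battery box screwed to the table, 138 (x) x 86 (y) x 60 mm high, walls 5. Origin on the table under it (walls reach x=-67 to +71); x points from the tab end to the far end, z up. The cover lies inside on rails 46 above the table, 1 mm play in x, 2 in y; the rim stands 10 above the cover's top face, but level with it at the tab end. Small screw ears on both long sides.
- cover_mid (a point): Middle of the loose grey cover's plate, half-way up it; axes as the box's. Plate 4 thick, 72 wide, x=-61 to the tongue's tip at x=+65 (tongue 60 wide, 3 thick, flush with the underside); 80 g plus 25 g of tab. The upper side (z) carries tab lever and rib. Laid down it rests on the tab's foot and the far edge, tilted about 7 degrees, this point about 10 mm above what it lies on.
- grip (a point): Where to pinch the cover: half-way between the tab lever's outer face (25 mm to -x) and the finger rib's far face (25 to +x); 50 mm over both at rest. Same axes. 26 above the plate's top face; both stand 40 high. Lever 4 thick, 26 wide, yields; rib 5 thick, 30 wide, solid. Pinch along x, a finger outside each; fingertips can go 14 mm below this point before they near the box's rim.
- tongue_tip (a point): Lower edge of the cover's far tongue, middle: the line (along y) about which the cover tilts while its far edge is still under the lip. Same axes.
- tab (a joint): How far the tab is pressed inwards, towards the rib (m): 0 at rest, 0.012 at its stop. Sprung: 6 N to start, 0.5 N more per mm. Its barb bites 1.5 to 8.5 mm under the box's steel catch, different each time and not measured. Once it lets go, about 2 mm more pressing jams the foot on the copper strip behind, until the foot has been raised 9 mm; then it may be squeezed to the stop.
- barb: The tab's hidden foot with the barb: nose 4.5 high, 26 wide, its top 1.5 mm under the catch at rest. Frame as the cover's, origin in the middle of the plate's underside (tab at rest), moving with the tab. Nose top 4.5 and foot end 14 mm below the plate's underside. Raised 10 mm it is clear of catch and strip. Over 12 N on the foot tears the barb or bends the strip.
- tab_face (a point): Middle of the tab lever's outer face (towards -x), 26 mm above the plate's upper face; moves with the tab. Same axes.
- mat: Black rubber mat, 200 (x) x 180 (y) x 4 thick, fixed flat on the table; origin on the table under its middle.
- cell: Bystander: loose AA cell, 14 dia x 50, beside the box, lying along the box's x, 75 mm from the box's middle line.
- driver: Bystander: screwdriver, 160 long, lying between box and mat.
- dish1: Bystander: clear round dish, 90 dia x 20.
- dish2: Bystander: clear round dish, 84 dia x 20.
- glue: Bystander: white glue bottle, 40 dia x 110 high.
- tape: Bystander: blue ring of tape, 90 dia x 20.
- marker: Bystander: black marker, 120 long x 16.
- cup: Bystander: clear cup, 70 dia x 80 high.
- lip (a point): Lower front edge of the lip across the box's far end (box axes; at x=60, 51.5 above the table). It covers the cover's far tongue by 5 mm with 2.5 mm above it, so the cover cannot be lifted level: first tilt the tab end up 12 to 20 degrees about the tongue's tip, then draw the cover 8 to 12 mm towards the tab end, then lift it away.
- cover: The same loose cover; origin in the middle of its underside, 2 mm below cover_mid. More than 30 N between it and the box breaks the tongue.
Mind the look-alikes: they are no part of the job. There is more than one size of the cover; the job needs the larger. What is shaped like the box but blue is not meant.

How it is judged:
On the way, in this order (a step that is already met when the one before it is completed fails the run):
1. the cover's tab end is up, clear of the catch, its far edge still in the box (z of tab_face in the frame of box above 0.0885 m and horizontal distance between cover_mid and box below 0.05 m), for 0.1 s.
2. the cover is out of the box (z of tongue_tip in the frame of box above 0.062 m), for 0.1 s.
At the end, for the whole second after the job is handed in: The cover lies on the mat, right side up (within 0.22 rad of level, its natural tilt included), its middle within 60 mm (x) and 55 mm (y) of the mat's middle, less than 25 mm above the table, at rest and released, its tab sprung back (x of cover_mid in the frame of mat between -0.06 and 0.06 m and y of cover_mid in the frame of mat between -0.055 and 0.055 m and height (world z) of cover_mid below 0.025 m and angle between cover_mid's own z axis and vertical below 0.22 rad and linear speed of cover below 0.01 m/s and value of joint tab below 0.001 m); the robot touches nothing.
It fails at once if more than 12 N on the tab's foot while the cover is in the box (barb torn or contact strip bent) (contact force between barb and anything else above 12 N and z of tongue_tip in the frame of box below 0.06 m and horizontal distance between cover_mid and box below 0.03 m).
It fails at once if more than 30 N between cover and box (contact force between cover and box above 30 N).
It fails at once if the cover is dropped (falls faster than 0.5 m/s) (linear speed of cover above 0.5 m/s and contact force between the fingers and cover below 0.01 N).
It fails at once if a bystander is moved by more than 30 mm (distance of any of cell, driver, dish1, dish2, glue, tape, marker, cup from where it was at the start of the episode above 0.03 m).
It also fails if it takes over 72 s, if anything falls off the work surface, if the arm or the gripper's body presses on something with over 40 N, if the wrist force passes 120 N, or if a joint passes its speed limit or range.

## Working session

There is one attempt and no reset: what is moved stays moved. The work goes in short steps, Python scripts to look and compute and a tool call to move; the robot and the scene stay as the last step left them, time stands still between calls to the robot, and variables do not carry over. Pictures are saved under pics/ and viewed, about 8 in all and at most 12, crops included, and the job is handed in when it is done.

Besides the shell and the picture viewer there is one more tool, called after ">>>" by a JSON object that holds its "name" and its "arguments", one argument or row to a line. jog_arm: Moves the arm, as the interface text tells. Its arguments: {"type":"object","properties":{"twist":{"type":"array","items":{"type":"array","items":{"type":"number"}}},"translation":{"type":"array","items":{"type":"array","items":{"type":"number"}}},"gripper":{"type":"array","items":{"type":"number"}},"grip_force":{"type":"number"}},"required":["twist","translation","gripper"]}

```bash
mkdir -p pics; ls; cat > h.py <<'E'
import numpy as np, cv2
from scipy.spatial.transform import Rotation as Ro
from station import state, camera, workorder, finder, env
def ray(c,p,s=None):
    p=np.asarray(p,float)
    if 'R' in c:
        d=np.array([(p[0]-c['cx'])/c['fx'],(p[1]-c['cy'])/c['fy'],1]);R=np.array(c['R']);return -R.T@np.array(c['t']),R.T@d
    u=np.array([(p[0]-c['cx'])/c['fx'],(p[1]-c['cy'])/c['fy']]);th=np.hypot(*u)
    d=np.r_[u/max(th,1e-9)*np.sin(th),np.cos(th)];H=np.array(c['hand_eye']);Rt=rot(s)
    return Rt@H[:3,3]+s['tool_pos'],Rt@H[:3,:3]@d
def rot(s): 
    q=s['eef_rot'];return Ro.from_quat([q[1],q[2],q[3],q[0]]).as_matrix()
def atz(c,p,z,s=None):
    o,d=ray(c,p,s);return o+d*(z-o[2])/d[2]
def proj(c,X,s=None):
    X=np.asarray(X,float)
    if 'R' in c:
        v=np.array(c['R'])@X+c['t'];return np.array([c['cx']+c['fx']*v[0]/v[2],c['cy']+c['fy']*v[1]/v[2]])
    H=np.array(c['hand_eye']);x=rot(s).T@(X-s['tool_pos']);v=H[:3,:3].T@(x-H[:3,3])
    r=np.hypot(v[0],v[1]);th=np.arctan2(r,v[2]);return np.array([c['cx']+c['fx']*th*v[0]/r,c['cy']+c['fy']*th*v[1]/r])
def tri(rs):
    A=0;b=0
    for o,d in rs:
        d=d/np.linalg.norm(d);P=np.eye(3)-np.outer(d,d);A=A+P;b=b+P@o
    return np.linalg.solve(A,b)
def save(n,im): cv2.imwrite('pics/'+n,cv2.cvtColor(im,cv2.COLOR_RGB2BGR))
E
python3 - <<'E'
from h import *
s=state();print(s, env.grip_point_offset)
ims=[]
for n in ['scene','top','wrist']:
    c=camera(n)
    ims.append(c['img'].copy())
    print(n,{k:v for k,v in c.items() if k in('fx','cx','cy')})
    for l in ['box','cover_mid','grip','tongue_tip','tab_face','lip','mat','cell','driver','cover']:
        r=finder.landmark_of(n,l)
        print(l,[(np.round(x['location']).tolist(),round(x['conf'],2)) for x in r[:4]],end=' ')
        if n!='wrist' : print([np.round(atz(c,x['location'],{'box':0,'mat':0.0,'cover_mid':.048,'grip':.076,'tab_face':.076,'lip':.0515,'tongue_tip':.046,'cover':.046}.get(l,0.007))[:2],3).tolist() for x in r[:3]])
        else: print()
save('a.png',np.vstack([np.hstack(ims[:2])])[:, :])
im=cv2.resize(np.hstack(ims[:2]),(800,300)); save('a.png',cv2.resize(ims[1],(800,600)));save('b.png',cv2.resize(ims[0],(800,600)))
save('c.png',ims[2])
E
```

```text
pics
{'time': 0.0, 'q': array([ 1.30701547e+00,  3.20285083e-01,  1.56566859e+00, -5.30271353e-05,
        1.25736902e+00, -2.00127144e-02]), 'joint_vel': array([ 1.27679416e-03,  2.29650147e-05,  1.31414858e-03, -2.86208510e-04,
        1.01822011e-03, -1.15651518e-03]), 'joint_torque': array([-2.86384748e-04, -4.12455618e+01, -2.31972170e+01,  7.28140818e-02,
        4.58464783e-02, -1.59766264e-04]), 'tool_pos': array([0.1387079 , 0.55764881, 0.29142812]), 'eef_rot': array([ 0.55659951, -0.43588507,  0.55755677,  0.43512255]), 'ft_force': array([1.17480117, 0.85780708, 0.48169064]), 'wrist_torque': array([ 0.04624132, -0.03794347, -0.02943762]), 'gripper_width': 0.09139494396047798} 0.0595
scene {'fx': 453.39176573513595, 'cx': 240.72060868037178, 'cy': 192.68192879037628}
box [([173.0, 169.0], 0.93)] [[0.33, -0.071]]
cover_mid [([196.0, 233.0], 0.73), ([136.0, 220.0], 0.62)] [[0.551, -0.154], [0.423, -0.246]]
grip [([191.0, 224.0], 0.89), ([128.0, 214.0], 0.89)] [[0.534, -0.155], [0.411, -0.256]]
tongue_tip [([154.0, 222.0], 0.89), ([214.0, 254.0], 0.72), ([242.0, 204.0], 0.44)] 
[... 927 characters left out ...]
), ([326.0, 248.0], 0.55)] [[0.627, -0.152], [0.437, -0.192]]
tab_face [] []
lip [([309.0, 179.0], 0.77), ([279.0, 261.0], 0.77)] [[0.614, -0.149], [0.401, -0.073]]
mat [([182.0, 196.0], 0.78), ([231.0, 119.0], 0.4)] [[0.571, 0.187], [0.788, 0.06]]
cell [([310.0, 176.0], 0.56), ([283.0, 197.0], 0.54)] [[0.631, -0.158], [0.571, -0.084]]
driver [([251.0, 207.0], 0.64)] [[0.543, 0.0]]
cover [([342.0, 264.0], 0.71), ([309.0, 201.0], 0.7), ([282.0, 198.0], 0.24)] [[0.396, -0.233], [0.556, -0.149], [0.565, -0.08]]
wrist {'fx': 297.3186396354542, 'cx': 259.83412364524764, 'cy': 191.3436567949516}
box [] 
cover_mid [] 
grip [] 
tongue_tip [] 
tab_face [] 
lip [] 
mat [] 
cell [] 
driver [] 
cover []
```

View pics/a.png

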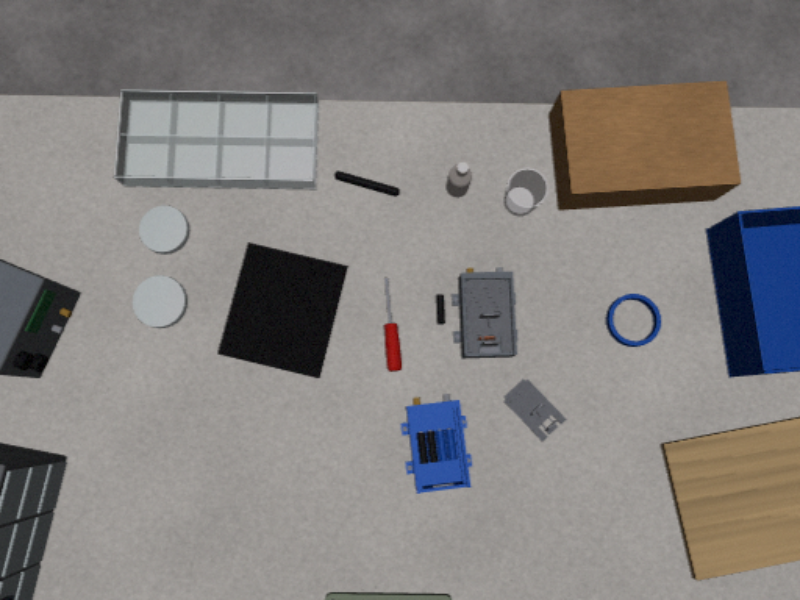

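View pics/b.png

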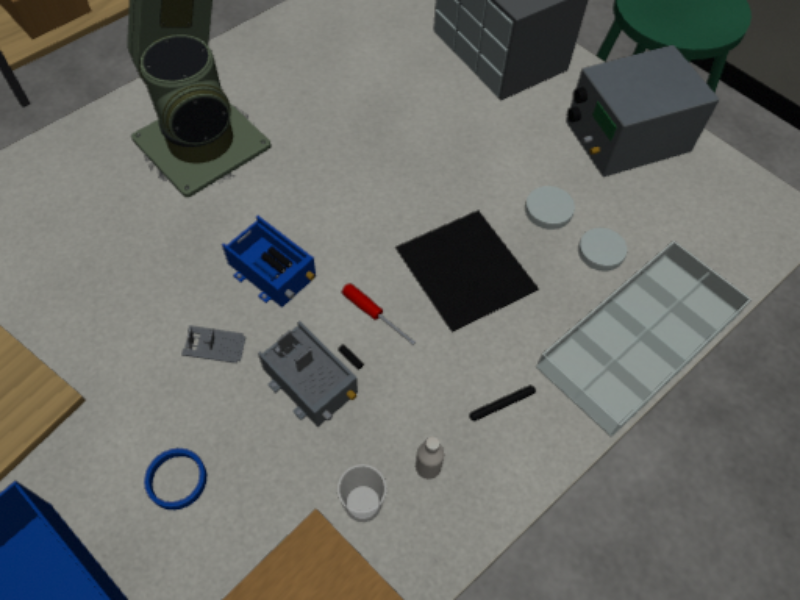

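```bash
cat >> h.py <<'E'
def rel(p,yaw=None,Rg=None,s=None):
    """tool-frame shift mm to p and rotvec deg to orientation (tool down, z along world yaw)"""
    s=s or state();R=rot(s);out=[np.round(R.T@(np.array(p)-s['tool_pos'])*1e3,1)]
    if yaw is not None:
        z=np.array([np.cos(yaw),np.sin(yaw),0]);x=np.array([0,0,-1.]);Rg=np.c_[x,np.cross(z,x),z]
    if Rg is not None:
        out.append(np.round(np.degrees(Ro.from_matrix(R.T@Rg).as_rotvec()),2))
        out.append(np.round(Rg.T@(np.array(p)-s['tool_pos'])*1e3,1))
    return out
E
python3 - <<'E'
from h import *
print(rot(state()).round(3));y=np.radians(3)
for Y in (y,y+np.pi): print(rel([.53,-.155,.29],Y))
E
```

```text
[[ 0.    -0.97   0.241]
 [ 0.     0.241  0.97 ]
 [-1.    -0.     0.   ]]
[array([   2.2, -551.7, -597.5]), array([ 7.303e+01,  1.000e-02, -0.000e+00]), array([   2.3, -732.5,  353.4])]
[array([   2.2, -551.7, -597.5]), array([-1.0697e+02,  0.0000e+00,  1.0000e-02]), array([   2.3,  732.5, -353.4])]
```

>>> {"name": "jog_arm", "arguments": {
  "twist": [
    [0,0,0],
    [0,0,0],
    [0,0,0],
    [0,0,0],
    [0,0,0],
    [0,0,0],
    [0,0,0],
    [0,0,0],
    [0,0,0],
    [0,0,0],
    [0,0,0],
    [0,0,0],
    [0,0,0],
    [0,0,0],
    [0,0,0],
    [0,0,0],
    [0,0,0],
    [0,0,0],
    [0,0,0],
    [0,0,0]
  ],
  "translation": [
    [0,-27,-29],
    [0,-27,-29],
    [0,-27,-29],
    [0,-27,-29],
    [0,-27,-29],
    [0,-27,-29],
    [0,-27,-29],
    [0,-27,-29],
    [0,-27,-29],
    [0,-27,-29],
    [0,-27,-29],
    [0,-27,-29],
    [0,-27,-29],
    [0,-27,-29],
    [0,-27,-29],
    [0,-27,-29],
    [0,-27,-29],
    [0,-27,-29],
    [0,-27,-29],
    [0,-27,-29]
  ],
  "gripper": [-1,-1,-1,-1,-1,-1,-1,-1,-1,-1,-1,-1,-1,-1,-1,-1,-1,-1,-1,-1]
}}

```text
time: 3.32
tool_pos: [0.5375, -0.159, 0.2923]
eef_rot: [0.56, -0.439, 0.549, 0.439]
ft_force: [1.4, 0.9, 1.1]
gripper_width: 0.0914
```

>>> {"name": "jog_arm", "arguments": {
  "twist": [
    [7,0,0],
    [7,0,0],
    [7,0,0],
    [7,0,0],
    [7,0,0],
    [7,0,0],
    [7,0,0],
    [7,0,0],
    [7,0,0],
    [7,0,0]
  ],
  "translation": [
    [0,0,0],
    [0,0,0],
    [0,0,0],
    [0,0,0],
    [0,0,0],
    [0,0,0],
    [0,0,0],
    [0,0,0],
    [0,0,0],
    [0,0,0]
  ],
  "gripper": [-1,-1,-1,-1,-1,-1,-1,-1,-1,-1]
}}

```text
time: 4.15
tool_pos: [0.542, -0.1701, 0.29]
eef_rot: [0.711, -0.028, 0.701, 0.032]
ft_force: [-1.0, -0.0, -0.4]
gripper_width: 0.0911
```

```bash
python3 - <<'E'
from h import *
s=state();y=np.radians(3)
print(s['time'],s['tool_pos'],rel([.53,-.155,.29],y))
E
```

```text
4.15 [ 0.54195263 -0.1700913   0.2899698 ] [array([ -0.1,  16.1, -10.6]), array([ 1.89,  0.82, -0.3 ]), array([ -0. ,  15.7, -11.1])]
```

```bash
python3 - <<'E'
from h import *
s=state()
c=camera('wrist');save('d.png',cv2.resize(c['img'],(800,600)));np.save('d.npy',c['img'])
Z={'box':0,'cover_mid':.048,'grip':.076,'tab_face':.076,'lip':.0515,'tongue_tip':.046}
for l in Z:
    r=finder.landmark_of('wrist',l)
    print(l,[(np.round(x['location'],1).tolist(),round(x['conf'],2),atz(c,x['location'],Z[l],s)[:2].round(4).tolist()) for x in r[:3]])
print(proj(c,[.55,-.155,.05],s))
E
```

```text
box [([112.3, 98.7], 0.96, [0.3357, -0.0834])]
cover_mid [([148.2, 216.7], 0.94, [0.4113, -0.229]), ([268.6, 171.3], 0.88, [0.5548, -0.1608])]
grip [([138.9, 224.5], 0.91, [0.4095, -0.2292]), ([242.9, 170.1], 0.72, [0.5262, -0.1568])]
tab_face [([126.2, 236.2], 0.59, [0.3917, -0.2463])]
lip [([137.4, 82.2], 0.72, [0.3946, -0.0664]), ([321.5, 175.0], 0.71, [0.616, -0.159])]
tongue_tip [([176.1, 195.9], 0.96, [0.4472, -0.1996]), ([324.4, 172.2], 0.79, [0.6204, -0.1564]), ([322.0, 174.9], 0.67, [0.6179, -0.1598])]
[264.95677286 166.27135216]
```

View pics/d.png

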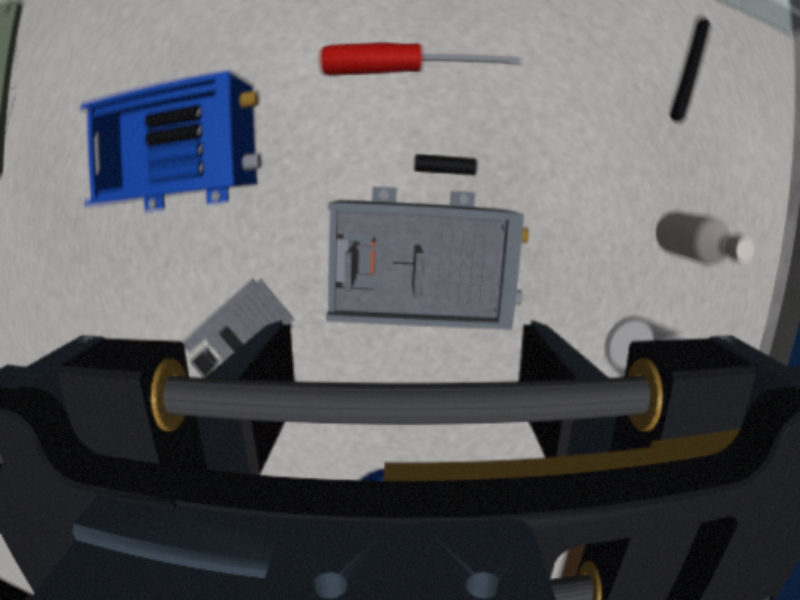

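```bash
python3 - <<'E'
from h import *
im=np.load('d.npy')[115:225,195:345];save('e.png',cv2.resize(im,(750,550),interpolation=cv2.INTER_CUBIC))
E
```

```text
(no output)
```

View pics/e.png

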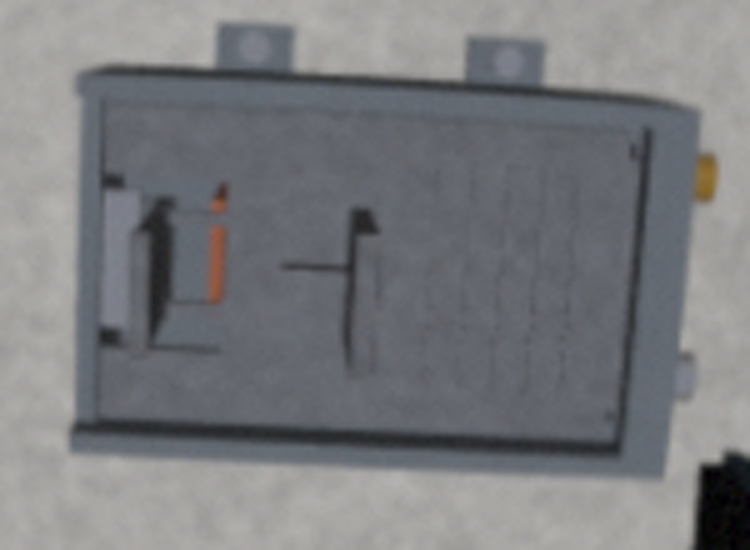

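```bash
python3 - <<'E'
from h import *
from scipy.optimize import least_squares
# pose at time of picture d = current state (arm stationary)
s=state();c=camera('wrist')
f=lambda p:np.array(p)/5.+[195,115]-np.array([.4,.4])
px=np.array([f(p) for p in [(82,75),(698,108),(664,478),(70,450)]])
M=np.array([[-67,43,60],[71,43,60],[71,-43,60],[-67,-43,60]])/1e3
def W(q,P): return np.c_[P[:,:2]@np.array([[np.cos(q[2]),np.sin(q[2])],[-np.sin(q[2]),np.cos(q[2])]])+q[:2],P[:,2]]
r=least_squares(lambda q:np.r_[[proj(c,X,s)-p for X,p in zip(W(q,M),px)]].ravel(),[.55,-.155,.05])
q=r.x;print(q,np.degrees(q[2]),r.fun.round(2))
H=np.array(c['hand_eye']);print('cam',rot(s)@H[:3,3]+s['tool_pos'], 'tool',s['tool_pos'])
def inbox(p,z):
    X=atz(c,f(p),z,s)[:2]-q[:2];a=q[2];return (np.array([[np.cos(a),np.sin(a)],[-np.sin(a),np.cos(a)]])@X*1e3).round(1)
for n,p in dict(l1=(133,222),l2=(131,354),r1=(381,237),r2=(375,376)).items(): print(n,inbox(p,.09))
np.save('box.npy',q)
o=[(np.round(x['location'],1).tolist(),x['conf']) for x in finder.outline_of('wrist','cell')[:2]];print(o)
E
```

```text
[ 0.55466318 -0.15775482  0.0415173 ] 2.3787662771534834 [-1.11 -0.55  1.02  0.03  0.34  0.21 -0.19  0.45]
cam [ 0.53432963 -0.1015154   0.38273987] tool [ 0.54196871 -0.17004857  0.28995922]
l1 [-50.2  14.8]
l2 [-49.9 -12.2]
r1 [-0.7 14.1]
r2 [ -0.2 -14.4]
[([283.9, 106.5], 0.83)]
```

```bash
cat >> h.py <<'E'
def B(p):
    q=np.load('box.npy');c,s=np.cos(q[2]),np.sin(q[2]);p=np.array(p)/1e3
    return np.array([q[0]+c*p[0]-s*p[1],q[1]+s*p[0]+c*p[1],p[2]])
E
python3 - <<'E'
from h import *
print(B([-25,0.3,142]),*rel(B([-25,.3,142]),np.load('box.npy')[2]))
E
```

```text
[ 0.52967227 -0.15849272  0.142     ] [147.9  11.9 -13.3] [ 2.92  0.83 -0.3 ] [148.   12.1 -11.8]
```

>>> {"name": "jog_arm", "arguments": {
  "twist": [
    [2.9,0.8,-0.3],
    [0,0,0],
    [0,0,0],
    [0,0,0],
    [0,0,0],
    [0,0,0]
  ],
  "translation": [
    [0,0,0],
    [20,12,-12],
    [30,0,0],
    [30,0,0],
    [0,0,0],
    [0,0,0]
  ],
  "gripper": [-1,-1,-1,-1,-1,-1]
}}

```text
time: 5.1
tool_pos: [0.5308, -0.1588, 0.2104]
eef_rot: [0.709, -0.016, 0.705, 0.014]
ft_force: [0.5, 0.2, -0.1]
gripper_width: 0.0912
```

```bash
python3 - <<'E'
from h import *
s=state();print(s['time'],s['tool_pos'],s['ft_force'],*rel(B([-25,.3,142]),np.load('box.npy')[2]))
c=camera('wrist');im=c['img']
for l,z in (('grip',.076),('tab_face',.076),('tongue_tip',.046),('cover_mid',.048)):
    for x in finder.landmark_of('wrist',l)[:2]:
        w=atz(c,x['location'],z,s);q=np.load('box.npy');d=w[:2]-q[:2];a=q[2]
        print(l,x['conf'],np.round(x['location']),np.array([np.cos(a)*d[0]+np.sin(a)*d[1],-np.sin(a)*d[0]+np.cos(a)*d[1]])*1e3)
# overlay predicted points
v=im.copy();v=cv2.resize(v,None,fx=3,fy=3,interpolation=cv2.INTER_CUBIC)
for p in [(-67,43,60),(71,43,60),(71,-43,60),(-67,-43,60),(-50,13,90),(-50,-13,90),(0,15,90),(0,-15,90)]:
    u=proj(c,B(p),s);cv2.circle(v,tuple(int(k*3+1) for k in u),4,(255,0,0),1)
u=proj(c,B([0,0,60]),s)*3;x0=int(max(0,min(1536-800,u[0]-400)));y0=int(max(0,min(1152-600,u[1]-300)));save('f.png',v[y0:y0+600,x0:x0+800]);print(x0,y0)
E
```

```text
5.1 [ 0.53084038 -0.1587776   0.21042154] [ 0.51914415  0.16285225 -0.13764127] [68.4  0.5 -1.6] [0.12 0.38 0.16] [68.4  0.3 -1.2]
grip 0.65 [255. 203.] [-26.46281593   1.34989162]
grip 0.26 [278.  28.] [ -9.39311168 138.49299811]
tab_face 0.45 [223. 206.] [-52.72529223  -1.74347891]
tongue_tip 0.8 [173. 226.] [-105.39289836  -30.94532732]
tongue_tip 0.75 [357. 195.] [67.86464337 -0.7918847 ]
cover_mid 0.94 [285. 194.] [-0.28645132  1.00148367]
cover_mid 0.79 [138. 249.] [-144.12676848  -56.54321334]
459 296
```

View pics/f.png

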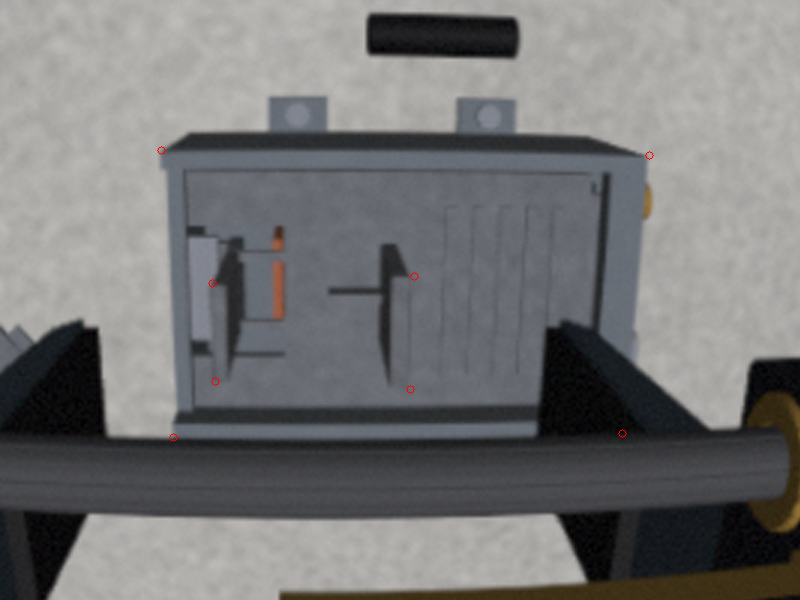

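>>> {"name": "jog_arm", "arguments": {
  "twist": [
    [0,0.4,0.2],
    [0,0,0],
    [0,0,0],
    [0,0,0],
    [0,0,0]
  ],
  "translation": [
    [25,0,-1],
    [25,0,0],
    [13,0,0],
    [5,0,0],
    [0,0,0]
  ],
  "gripper": [-1,-1,-1,-1,-1]
}}

```text
time: 5.77
tool_pos: [0.536, -0.1611, 0.1493]
eef_rot: [0.714, -0.017, 0.7, 0.013]
ft_force: [-0.1, 0.9, 0.7]
gripper_width: 0.0911
```

```bash
cat >> h.py <<'E'
def rep(p=[-25,.3,142]):
    s=state();q=np.load('box.npy')[2];f=Ro.from_euler('z',-q).as_matrix()@s['ft_force']
    t=Ro.from_euler('z',-q).as_matrix()@(s['tool_pos']-B([0,0,0]))*1e3
    R=Ro.from_euler('z',-q).as_matrix()@rot(s)
    print('t',round(s['time'],2),'tcp_box',t.round(2),'tilt',np.degrees(np.arctan2(-R[2,2],R[0,2])).round(2),'F_box',f.round(2),'tq',s['wrist_torque'].round(2),'w',round(s['gripper_width']*1e3,2))
    print(*rel(B(p),q))
E
python3 -c "
from h import *
rep()"
```

```text
t 5.77 tcp_box [-18.83  -2.6  149.27] tilt -1.07 F_box [-0.11  0.91  0.66] tq [-0.07  0.06  0.  ] w 91.12
[ 7.1  3.  -6.3] [0.09 1.07 0.36] [ 7.3  2.9 -6.2]
```

>>> {"name": "jog_arm", "arguments": {
  "twist": [
    [0,1.0,0.3],
    [0,0,0],
    [0,0,0],
    [0,0,0]
  ],
  "translation": [
    [0,3,-6],
    [4,0,0],
    [3,0,0],
    [0,0,0]
  ],
  "gripper": [-1,-1,-1,-1]
}}

```text
time: 6.1
tool_pos: [0.5312, -0.1588, 0.1455]
eef_rot: [0.709, -0.016, 0.705, 0.014]
ft_force: [-0.5, -0.7, 0.3]
gripper_width: 0.0911
```

```bash
python3 -c "
from h import *
rep()"
```

```text
t 6.1 tcp_box [-2.3450e+01 -5.0000e-02  1.4548e+02] tilt -0.34 F_box [-0.53 -0.71  0.28] tq [-0.1   0.03  0.04] w 91.13
[ 3.5  0.4 -1.6] [0.09 0.34 0.17] [ 3.5  0.4 -1.5]
```

>>> {"name": "jog_arm", "arguments": {
  "twist": [
    [0,0.4,0.2],
    [0,0,0],
    [0,0,0],
    [0,0,0],
    [0,0,0]
  ],
  "translation": [
    [2,0,-2],
    [2,0,0],
    [0,0,0],
    [0,0,0],
    [0,0,0]
  ],
  "gripper": [-0.5,-0.3,-0.2,-0.2,-0.2],
  "grip_force": 3
}}

```text
time: 6.52
tool_pos: [0.5297, -0.1591, 0.1424]
eef_rot: [0.707, -0.015, 0.707, 0.015]
ft_force: [0.3, -0.3, 0.0]
gripper_width: 0.0606
```

```bash
python3 -c "
from h import *
rep()"
```

```text
t 6.52 tcp_box [-25.01  -0.31 142.38] tilt -0.04 F_box [ 0.3  -0.29  0.03] tq [-0.07  0.02 -0.05] w 60.62
[0.4 0.6 0. ] [0.09 0.04 0.  ] [0.4 0.6 0. ]
```

>>> {"name": "jog_arm", "arguments": {
  "twist": [
    [0,0,0],
    [0,0,0],
    [0,0,0],
    [0,0,0],
    [0,0,0],
    [0,0,0]
  ],
  "translation": [
    [0,0,0],
    [0,0,0],
    [0,0,0],
    [0,0,0],
    [0,0,0],
    [0,0,0]
  ],
  "gripper": [-0.15,-0.15,-0.12,-0.12,-0.12,-0.12],
  "grip_force": 3
}}

```text
time: 7.02
tool_pos: [0.5296, -0.1592, 0.1424]
eef_rot: [0.707, -0.015, 0.707, 0.015]
ft_force: [-0.6, -0.1, 0.1]
gripper_width: 0.051
```

```bash
python3 -c "
from h import *
rep()"
```

```text
t 7.02 tcp_box [-25.11  -0.36 142.41] tilt -0.02 F_box [-0.57 -0.06  0.09] tq [-0.09  0.07  0.03] w 50.98
[0.4 0.7 0.1] [0.09 0.02 0.01] [0.4 0.7 0.1]
```

>>> {"name": "jog_arm", "arguments": {
  "twist": [
    [0,0,0],
    [0,0,0],
    [0,0,0],
    [0,0,0],
    [0,0,0]
  ],
  "translation": [
    [0,0,0],
    [0,0,0],
    [0,0,0],
    [0,0,0],
    [0,0,0]
  ],
  "gripper": [-0.1,-0.08,-0.07,-0.07,-0.07],
  "grip_force": 3
}}

```text
time: 7.43
tool_pos: [0.5294, -0.1592, 0.1424]
eef_rot: [0.707, -0.015, 0.707, 0.015]
ft_force: [-0.2, -0.2, 0.3]
gripper_width: 0.0504
```

```bash
python3 -c "
from h import *
rep()"
```

```text
t 7.43 tcp_box [-25.29  -0.35 142.41] tilt 0.01 F_box [-0.18 -0.16  0.35] tq [-0.08  0.09 -0.03] w 50.42
[0.4 0.7 0.3] [ 0.09 -0.01  0.  ] [0.4 0.7 0.3]
```

>>> {"name": "jog_arm", "arguments": {
  "twist": [
    [0,0,0],
    [0,0,0],
    [0,0,0],
    [0,0,0]
  ],
  "translation": [
    [0,0,0],
    [0,0,0],
    [0,0,0],
    [0,0,0]
  ],
  "gripper": [-0.07,-0.065,-0.065,-0.065],
  "grip_force": 8
}}

```text
time: 7.77
tool_pos: [0.5298, -0.1591, 0.1425]
eef_rot: [0.707, -0.015, 0.707, 0.015]
ft_force: [-0.1, 0.7, -0.1]
gripper_width: 0.0486
```

```bash
python3 -c "
from h import *
rep()"
```

```text
t 7.77 tcp_box [-24.94  -0.34 142.46] tilt -0.04 F_box [-0.03  0.66 -0.14] tq [-0.12  0.05 -0.  ] w 48.62
[ 0.5  0.6 -0.1] [0.09 0.04 0.01] [ 0.5  0.6 -0.1]
```

>>> {"name": "jog_arm", "arguments": {
  "twist": [
    [0,0,0],
    [0,0,0],
    [0,0,0],
    [0,0,0]
  ],
  "translation": [
    [0,0,0],
    [0,0,0],
    [0,0,0],
    [0,0,0]
  ],
  "gripper": [-0.05,-0.042,-0.042,-0.042],
  "grip_force": 9.5
}}

```text
time: 8.1
tool_pos: [0.53, -0.1591, 0.1425]
eef_rot: [0.707, -0.015, 0.706, 0.015]
ft_force: [0.7, -0.4, -0.6]
gripper_width: 0.0475
```

```bash
python3 -c "
from h import *
rep()"
```

```text
t 8.1 tcp_box [-24.66  -0.35 142.5 ] tilt -0.08 F_box [ 0.73 -0.4  -0.64] tq [-0.07  0.11 -0.01] w 47.46
[ 0.5  0.7 -0.3] [0.09 0.08 0.01] [ 0.5  0.7 -0.3]
```

>>> {"name": "jog_arm", "arguments": {
  "twist": [
    [0,0,0],
    [0,0,0],
    [0,0,0],
    [0,0,0]
  ],
  "translation": [
    [0,0,0],
    [0,0,0],
    [0,0,0],
    [0,0,0]
  ],
  "gripper": [-0.03,-0.02,-0.02,-0.02],
  "grip_force": 9.5
}}

```text
time: 8.43
tool_pos: [0.5302, -0.1592, 0.1425]
eef_rot: [0.708, -0.015, 0.706, 0.015]
ft_force: [1.5, 0.3, -0.3]
gripper_width: 0.0464
```

```bash
python3 -c "
from h import *
rep()"
```

```text
t 8.43 tcp_box [-24.5   -0.39 142.52] tilt -0.1 F_box [ 1.5   0.24 -0.28] tq [-0.08 -0.03  0.01] w 46.41
[ 0.5  0.7 -0.5] [0.09 0.1  0.02] [ 0.5  0.7 -0.5]
```

>>> {"name": "jog_arm", "arguments": {
  "twist": [
    [0,0,0],
    [0,0,0],
    [0,0,0],
    [0,0,0]
  ],
  "translation": [
    [0,0,0.6],
    [0,0,0.6],
    [0,0,0],
    [0,0,0]
  ],
  "gripper": [-0.01,0.002,0.002,0.002],
  "grip_force": 10
}}

```text
time: 8.77
tool_pos: [0.5308, -0.1591, 0.1424]
eef_rot: [0.707, -0.015, 0.707, 0.015]
ft_force: [-0.5, 0.0, 0.1]
gripper_width: 0.0456
```

```bash
python3 -c "
from h import *
rep()"
```

```text
t 8.77 tcp_box [-23.85  -0.36 142.45] tilt 0.0 F_box [-0.5   0.07  0.09] tq [-0.09  0.04 -0.01] w 45.56
[ 0.4  0.7 -1.1] [ 0.1  -0.    0.01] [ 0.4  0.7 -1.1]
```

>>> {"name": "jog_arm", "arguments": {
  "twist": [
    [0,0,0],
    [0,0,0],
    [0,0,0],
    [0,0,0]
  ],
  "translation": [
    [0,0,0.5],
    [0,0,0.3],
    [0,0,0],
    [0,0,0]
  ],
  "gripper": [0.014,0.024,0.024,0.024],
  "grip_force": 10
}}

```text
time: 9.1
tool_pos: [0.5314, -0.1591, 0.1424]
eef_rot: [0.707, -0.015, 0.707, 0.015]
ft_force: [-0.3, -0.4, 0.0]
gripper_width: 0.0445
```

```bash
python3 -c "
from h import *
rep()"
```

```text
t 9.1 tcp_box [-23.25  -0.34 142.42] tilt 0.05 F_box [-0.3  -0.35  0.03] tq [-0.1   0.15  0.03] w 44.53
[ 0.4  0.6 -1.7] [ 0.11 -0.05  0.  ] [ 0.4  0.6 -1.7]
```

>>> {"name": "jog_arm", "arguments": {
  "twist": [
    [0,0,0],
    [0,0,0],
    [0,0,0],
    [0,0,0]
  ],
  "translation": [
    [0,0,0.4],
    [0,0,0.3],
    [0,0,0],
    [0,0,0]
  ],
  "gripper": [0.036,0.046,0.046,0.046],
  "grip_force": 10.7
}}

```text
time: 9.43
tool_pos: [0.532, -0.1591, 0.1424]
eef_rot: [0.706, -0.015, 0.707, 0.015]
ft_force: [-0.9, 0.4, 0.1]
gripper_width: 0.0441
```

```bash
python3 -c "
from h import *
rep()"
```

```text
t 9.43 tcp_box [-22.68  -0.36 142.44] tilt 0.07 F_box [-0.91  0.45  0.12] tq [-0.08  0.16  0.04] w 44.07
[ 0.4  0.7 -2.3] [ 0.11 -0.07  0.  ] [ 0.4  0.7 -2.3]
```

>>> {"name": "jog_arm", "arguments": {
  "twist": [
    [0,0,0],
    [0,0,0],
    [0,0,0],
    [0,0,0]
  ],
  "translation": [
    [0,0,0.4],
    [0,0,0.3],
    [0,0,0],
    [0,0,0]
  ],
  "gripper": [0.058,0.068,0.068,0.068],
  "grip_force": 11.2
}}

```text
time: 9.77
tool_pos: [0.5326, -0.159, 0.1424]
eef_rot: [0.706, -0.015, 0.708, 0.015]
ft_force: [-1.4, -0.6, 1.1]
gripper_width: 0.0427
```

```bash
python3 -c "
from h import *
rep()"
```

```text
t 9.77 tcp_box [-22.12  -0.36 142.45] tilt 0.1 F_box [-1.38 -0.59  1.12] tq [-0.1   0.17  0.  ] w 42.74
[ 0.5  0.7 -2.9] [ 0.11 -0.1   0.  ] [ 0.4  0.7 -2.9]
```

>>> {"name": "jog_arm", "arguments": {
  "twist": [
    [0,0,0],
    [0,0,0],
    [0,0,0],
    [0,0,0]
  ],
  "translation": [
    [0,0,0.2],
    [0,0,0.2],
    [0,0,0],
    [0,0,0]
  ],
  "gripper": [0.075,0.083,0.083,0.083],
  "grip_force": 12.5
}}

```text
time: 10.1
tool_pos: [0.5329, -0.159, 0.1424]
eef_rot: [0.706, -0.015, 0.708, 0.015]
ft_force: [-1.2, -0.2, -0.0]
gripper_width: 0.042
```

```bash
python3 -c "
from h import *
rep()"
```

```text
t 10.1 tcp_box [-21.75  -0.34 142.44] tilt 0.12 F_box [-1.24 -0.17 -0.05] tq [-0.17  0.15 -0.05] w 41.96
[ 0.4  0.6 -3.2] [ 0.11 -0.12  0.  ] [ 0.4  0.6 -3.2]
```

>>> {"name": "jog_arm", "arguments": {
  "twist": [
    [0,0,0],
    [0,0,0],
    [0,0,0],
    [0,0,0]
  ],
  "translation": [
    [0,0,0.2],
    [0,0,0.2],
    [0,0,0],
    [0,0,0]
  ],
  "gripper": [0.095,0.105,0.105,0.105],
  "grip_force": 13
}}

```text
time: 10.43
tool_pos: [0.5334, -0.159, 0.1425]
eef_rot: [0.706, -0.015, 0.708, 0.015]
ft_force: [-0.2, -0.6, 0.9]
gripper_width: 0.0408
```

```bash
python3 -c "
from h import *
rep()"
```

```text
t 10.43 tcp_box [-21.29  -0.35 142.47] tilt 0.11 F_box [-0.2  -0.56  0.95] tq [-0.15  0.16 -0.01] w 40.81
[ 0.5  0.7 -3.7] [ 0.11 -0.11  0.  ] [ 0.5  0.7 -3.7]
```

>>> {"name": "jog_arm", "arguments": {
  "twist": [
    [0,0.4,0],
    [0,0.4,0],
    [0,0.4,0],
    [0,0,0]
  ],
  "translation": [
    [-0.6,0,0.67],
    [-0.6,0,0.67],
    [-0.6,0,0.67],
    [0,0,0]
  ],
  "gripper": [0.105,0.105,0.105,0.105]
}}

```text
time: 10.77
tool_pos: [0.5359, -0.1588, 0.1443]
eef_rot: [0.698, -0.015, 0.716, 0.015]
ft_force: [-0.3, 0.8, -0.6]
gripper_width: 0.0412
```

```bash
python3 -c "
from h import *
rep()"
```

```text
t 10.77 tcp_box [-18.81  -0.31 144.27] tilt 1.4 F_box [-0.3   0.84 -0.57] tq [-0.15  0.03 -0.04] w 41.18
[ 2.4  0.6 -6.1] [ 0.1 -1.4 -0. ] [ 2.3  0.6 -6.2]
```

>>> {"name": "jog_arm", "arguments": {
  "twist": [
    [0,0.5,0],
    [0,0.5,0],
    [0,0.5,0],
    [0,0.5,0],
    [0,0,0]
  ],
  "translation": [
    [-0.8,0,0.75],
    [-0.8,0,0.75],
    [-0.8,0,0.75],
    [-0.8,0,0.75],
    [0,0,0]
  ],
  "gripper": [0.105,0.105,0.105,0.105,0.105]
}}

```text
time: 11.18
tool_pos: [0.5399, -0.1587, 0.1474]
eef_rot: [0.685, -0.016, 0.729, 0.015]
ft_force: [-0.2, 0.2, -1.2]
gripper_width: 0.0409
```

```bash
python3 - <<'E'
from h import *
rep()
s=state();c=camera('wrist');im=cv2.resize(c['img'][80:260,180:420],(800,600),interpolation=cv2.INTER_CUBIC);save('g.png',im)
E
```

```text
t 11.18 tcp_box [-14.79  -0.29 147.42] tilt 3.58 F_box [-0.2   0.24 -1.18] tq [-0.09 -0.01  0.01] w 40.9
[ 6.   0.6 -9.9] [ 0.1  -3.58  0.  ] [  5.4   0.6 -10.2]
```

View pics/g.png

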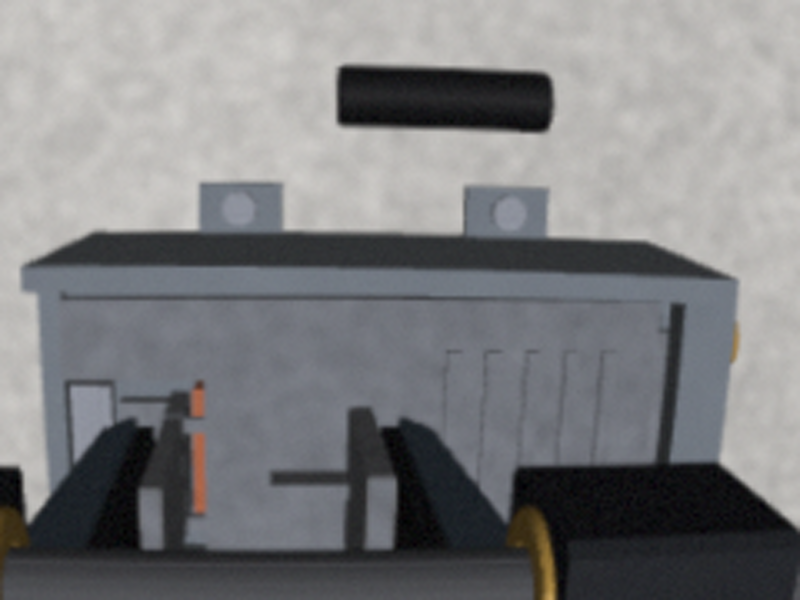

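>>> {"name": "jog_arm", "arguments": {
  "twist": [
    [0,0.7,0],
    [0,0.7,0],
    [0,0.7,0],
    [0,0.7,0],
    [0,0,0]
  ],
  "translation": [
    [-1.05,0,1.0],
    [-1.05,0,1.0],
    [-1.05,0,1.0],
    [-1.05,0,1.0],
    [0,0,0]
  ],
  "gripper": [0.105,0.105,0.105,0.105,0.105]
}}

```text
time: 11.65
tool_pos: [0.5445, -0.1584, 0.1516]
eef_rot: [0.665, -0.016, 0.747, 0.014]
ft_force: [-0.1, 0.2, -0.5]
gripper_width: 0.0405
```

```bash
cat >> h.py <<'E'
def arc(s,pv=(65.,46.),p0=(-21.3,142.47),t0=.11):
    q=np.load('box.npy')[2];R=Ro.from_euler('z',-q).as_matrix()@rot(s);th=np.degrees(np.arctan2(-R[2,2],R[0,2]))
    a=np.radians(th-t0);r=np.array(p0)-pv;e=np.array([r[0]*np.cos(a)+r[1]*np.sin(a),-r[0]*np.sin(a)+r[1]*np.cos(a)])+pv
    t=Ro.from_euler('z',-q).as_matrix()@(s['tool_pos']-B([0,0,0]))*1e3
    print('tilt',th.round(2),'expected x,z',e.round(2),'err',(t[[0,2]]-e).round(2))
E
python3 -c "
from h import *
rep();arc(state())"
```

```text
t 11.65 tcp_box [-10.23  -0.25 151.56] tilt 6.66 F_box [-0.12  0.19 -0.51] tq [-0.12  0.02  0.03] w 40.55
[ 11.2   0.6 -13.6] [ 0.09 -6.66 -0.  ] [  9.6   0.5 -14.8]
tilt 6.66 expected x,z [ -9.73 151.69] err [-0.5  -0.13]
```

>>> {"name": "jog_arm", "arguments": {
  "twist": [
    [0,0,0],
    [0,0.9,0],
    [0,0.9,0],
    [0,0.9,0],
    [0,0.9,0],
    [0,0,0]
  ],
  "translation": [
    [0,0,0],
    [-1.35,0,1.45],
    [-1.35,0,1.45],
    [-1.35,0,1.45],
    [-1.35,0,1.45],
    [0,0,0]
  ],
  "gripper": [0.13,0.2,0.2,0.2,0.2,0.2],
  "grip_force": 17
}}

```text
time: 12.15
tool_pos: [0.5516, -0.1581, 0.1563]
eef_rot: [0.638, -0.017, 0.77, 0.014]
ft_force: [-0.2, -0.2, -1.2]
gripper_width: 0.0379
```

```bash
python3 -c "
from h import *
rep();arc(state())"
```

```text
t 12.15 tcp_box [ -3.12  -0.2  156.32] tilt 10.68 F_box [-0.18 -0.24 -1.16] tq [-0.09 -0.11 -0.05] w 37.9
[ 18.1   0.5 -18.8] [  0.09 -10.68  -0.  ] [ 14.3   0.5 -21.9]
tilt 10.68 expected x,z [ -2.14 156.67] err [-0.98 -0.34]
```

>>> {"name": "jog_arm", "arguments": {
  "twist": [
    [0,1.1,0],
    [0,1.1,0],
    [0,1.1,0],
    [0,1.1,0],
    [0,0,0]
  ],
  "translation": [
    [-1.7,0,1.8],
    [-1.7,0,1.8],
    [-1.7,0,1.8],
    [-1.7,0,1.8],
    [0,0,0]
  ],
  "gripper": [0.2,0.2,0.2,0.2,0.2]
}}

```text
time: 12.57
tool_pos: [0.5607, -0.1576, 0.1613]
eef_rot: [0.606, -0.017, 0.795, 0.013]
ft_force: [-0.6, -0.9, -0.9]
gripper_width: 0.0376
```

```bash
python3 -c "
from h import *
rep();arc(state())"
```

```text
t 12.57 tcp_box [ 5.9900e+00 -9.0000e-02  1.6132e+02] tilt 15.39 F_box [-0.68 -0.88 -0.88] tq [-0.09 -0.16 -0.05] w 37.64
[ 26.9   0.4 -24.8] [ 9.000e-02 -1.539e+01 -1.000e-02] [ 19.3   0.4 -31. ]
tilt 15.39 expected x,z [  7.17 161.8 ] err [-1.18 -0.48]
```

>>> {"name": "jog_arm", "arguments": {
  "twist": [
    [0,0,0],
    [0,0,0],
    [0,0,0],
    [0,0,0],
    [0,0,0]
  ],
  "translation": [
    [0.7,0,-2.9],
    [0.7,0,-2.9],
    [0.7,0,-2.9],
    [0.7,0,-2.9],
    [0,0,0]
  ],
  "gripper": [0.2,0.2,0.2,0.2,0.2]
}}

```text
time: 12.98
tool_pos: [0.5465, -0.158, 0.1612]
eef_rot: [0.606, -0.017, 0.795, 0.013]
ft_force: [-0.7, -0.5, -0.8]
gripper_width: 0.0377
```

```bash
python3 -c "
from h import *
rep();arc(state())"
```

```text
t 12.98 tcp_box [-8.1800e+00  9.0000e-02  1.6125e+02] tilt 15.44 F_box [-0.72 -0.47 -0.83] tq [-0.09 -0.17 -0.01] w 37.73
[ 23.    0.2 -11.1] [  0.1  -15.44  -0.03] [ 19.2   0.2 -16.8]
tilt 15.44 expected x,z [  7.27 161.85] err [-15.45  -0.6 ]
```

>>> {"name": "jog_arm", "arguments": {
  "twist": [
    [0,0,0],
    [0,0,0],
    [0,0,0],
    [0,0,0]
  ],
  "translation": [
    [-3,0,-0.8],
    [-4,0,-1.1],
    [-5,0,-1.4],
    [0,0,0]
  ],
  "gripper": [0.2,0.2,0.2,0.2]
}}

```text
time: 13.32
tool_pos: [0.5458, -0.1582, 0.1754]
eef_rot: [0.606, -0.017, 0.795, 0.013]
ft_force: [0.3, 0.0, -0.7]
gripper_width: 0.0378
```

```bash
python3 -c "
from h import *
rep();arc(state())"
```

```text
t 13.32 tcp_box [-8.8600e+00 -4.0000e-02  1.7537e+02] tilt 15.41 F_box [ 0.3   0.03 -0.67] tq [-0.04 -0.13  0.03] w 37.79
[36.5  0.3 -6.7] [  0.07 -15.41  -0.03] [ 33.4   0.3 -16.1]
tilt 15.41 expected x,z [  7.22 161.83] err [-16.08  13.54]
```

Free of the lip with only the cover's weight on the tool. Lift on and level the tilt.

>>> {"name": "jog_arm", "arguments": {
  "twist": [
    [0,0,0],
    [0,0,0],
    [0,0,0],
    [0,0,0],
    [0,0,0],
    [0,0,0],
    [0,-3,0],
    [0,-3,0],
    [0,-3,0],
    [0,0,0],
    [0,0,0]
  ],
  "translation": [
    [-8,0,-2],
    [-14,0,-4],
    [-14,0,-4],
    [-14,0,-4],
    [-10,0,-3],
    [0,0,0],
    [0,0,0],
    [0,0,0],
    [0,0,0],
    [0,0,0],
    [0,0,0]
  ],
  "gripper": [0.2,0.2,0.2,0.2,0.2,0.2,0.2,0.2,0.2,0.2,0.2]
}}

```text
time: 14.23
tool_pos: [0.5461, -0.1579, 0.2428]
eef_rot: [0.669, -0.016, 0.743, 0.015]
ft_force: [-0.2, 0.6, -1.5]
gripper_width: 0.0381
```

```bash
python3 - <<'E'
from h import *
rep()
s=state();c=camera('wrist');t=camera('top');sc=camera('scene')
save('i.png',np.hstack([cv2.resize(c['img'],(400,300)),cv2.resize(sc['img'],(400,300))]))
o=finder.outline_of('top','mat')
for x in o[:2]:
    m=x['pixels'].astype(np.uint8);cs=max(cv2.findContours(m,0,2)[0],key=cv2.contourArea);r=cv2.minAreaRect(cs)
    b=[atz(t,p,.004)[:2].round(4).tolist() for p in cv2.boxPoints(r)];print('mat',x['conf'],b,np.mean(b,0))
for n,cc in(('scene',sc),):
    for x in finder.outline_of(n,'mat')[:2]:
        m=x['pixels'].astype(np.uint8);cs=max(cv2.findContours(m,0,2)[0],key=cv2.contourArea);a=cv2.approxPolyDP(cs,5,True)[:,0];b=[atz(cc,p,.004)[:2].round(4).tolist() for p in a];print(n,x['conf'],b,np.mean(b,0))
E
```

```text
t 14.23 tcp_box [-8.5500e+00  2.0000e-01  2.4284e+02] tilt 6.01 F_box [-0.18  0.61 -1.45] tq [-0.1  -0.05 -0.04] w 38.09
[ 1.02e+02  1.00e-01 -5.80e+00] [ 0.1  -6.01 -0.02] [ 1.008e+02  1.000e-01 -1.640e+01]
mat 0.79 [[0.4881, 0.2989], [0.6871, 0.2584], [0.6434, 0.0798], [0.4464, 0.1245]] [0.56625 0.1904 ]
scene 0.75 [[0.4874, 0.2987], [0.4474, 0.1259], [0.6392, 0.0802], [0.679, 0.2506]] [0.56325 0.18885]
```

View pics/i.png

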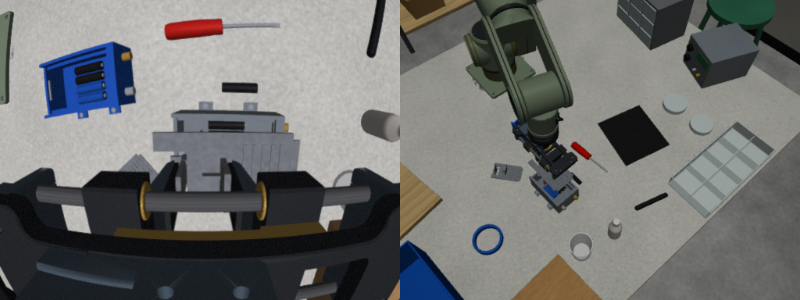

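>>> {"name": "jog_arm", "arguments": {
  "twist": [
    [0,0,0],
    [0,0,0],
    [0,0,0],
    [0,0,0],
    [0,0,0],
    [0,0,0],
    [0,0,0],
    [0,0,0],
    [0,0,0],
    [0,0,0],
    [0,0,0],
    [0,0,0],
    [0,0,0],
    [0,0,0],
    [0,0,0],
    [0,0,0],
    [0,0,0]
  ],
  "translation": [
    [0,10,0.5],
    [0,18,1.5],
    [0,24,2],
    [0,24,2],
    [0,24,2],
    [0,24,2],
    [0,24,2],
    [0,24,2],
    [0,24,2],
    [0,24,2],
    [0,24,2],
    [0,24,2],
    [0,24,2],
    [0,16,1],
    [0,10,1],
    [0,0,0],
    [0,0,0]
  ],
  "gripper": [0.2,0.2,0.2,0.2,0.2,0.2,0.2,0.2,0.2,0.2,0.2,0.2,0.2,0.2,0.2,0.2,0.2]
}}

```text
time: 15.9
tool_pos: [0.5586, 0.1869, 0.2359]
eef_rot: [0.665, -0.016, 0.746, 0.016]
ft_force: [0.1, 0.1, -1.5]
gripper_width: 0.0379
```

```bash
python3 - <<'E'
from h import *
rep();s=state();print(s['tool_pos'],rel([.558,.19,.15],s=s))
E
```

```text
t 15.9 tcp_box [ 18.22 344.18 235.93] tilt 6.54 F_box [ 0.1   0.06 -1.48] tq [-0.13 -0.01 -0.03] w 37.88
[  97.4 -344.   -33.8] [ 0.25 -6.54 -0.15] [  93.9 -343.9  -43.2]
[0.55858381 0.18688656 0.23593059] [array([85.4,  2.9,  9.4])]
```

>>> {"name": "jog_arm", "arguments": {
  "twist": [
    [0,0,0],
    [0,0,0],
    [0,0,0],
    [0,0,0],
    [0,0,0],
    [0,0,0],
    [0,0,0],
    [0,0,0]
  ],
  "translation": [
    [10,1,1],
    [15,1,1.6],
    [16,1,1.8],
    [16,0,1.8],
    [14,0,1.6],
    [6,0,0.8],
    [0,0,0],
    [0,0,0]
  ],
  "gripper": [0.2,0.2,0.2,0.2,0.2,0.2,0.2,0.2]
}}

```text
time: 16.57
tool_pos: [0.5579, 0.1825, 0.1525]
eef_rot: [0.665, -0.014, 0.747, 0.012]
ft_force: [0.2, 0.1, -0.3]
gripper_width: 0.0382
```

```bash
python3 - <<'E'
from h import *
rep();s=state();print(s['tool_pos'],rel([.558,.19,.112],s=s))
c=camera('scene');sub=c['img'][100:250,180:380];save('j.png',cv2.resize(sub,(800,600),interpolation=cv2.INTER_CUBIC))
E
```

```text
t 16.57 tcp_box [ 17.34 339.87 152.5 ] tilt 6.65 F_box [ 0.2   0.06 -0.34] tq [-0.08 -0.05  0.03] w 38.17
[  15.4 -339.7  -39.5] [-0.23 -6.65  0.02] [  10.5 -339.6  -42.3]
[0.55788164 0.18254208 0.1524971 ] [array([40.2,  7.5,  5.1])]
```

View pics/j.png

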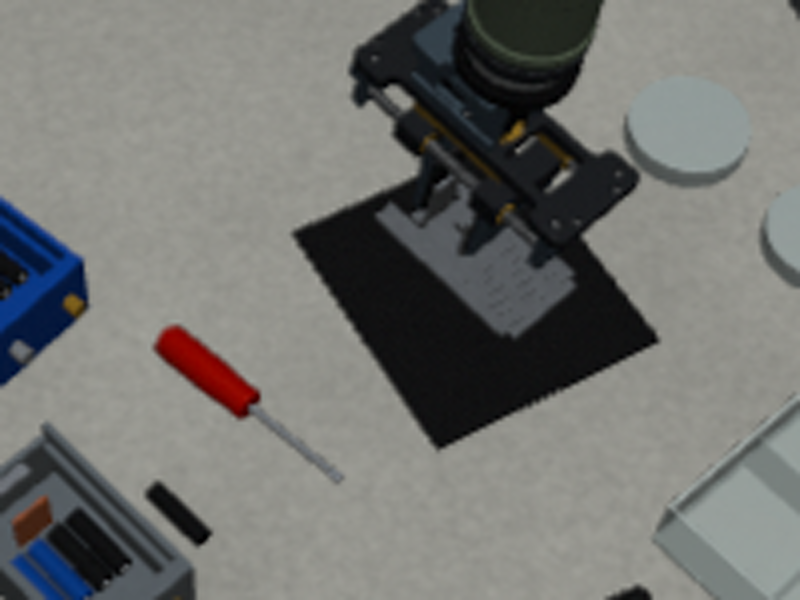

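>>> {"name": "jog_arm", "arguments": {
  "twist": [
    [0,0,0],
    [0,0,0],
    [0,0,0],
    [0,0,0],
    [0,0,0],
    [0,0,0],
    [0,0,0]
  ],
  "translation": [
    [5,2,0.6],
    [7,3,0.8],
    [8,0,0.9],
    [7,0,0.8],
    [4,0,0.4],
    [0,0,0],
    [0,0,0]
  ],
  "gripper": [0.2,0.2,0.2,0.2,0.2,0.2,0.2]
}}

```text
time: 17.2
tool_pos: [0.5591, 0.1883, 0.1207]
eef_rot: [0.667, -0.014, 0.745, 0.013]
ft_force: [-0.4, -0.3, -1.7]
gripper_width: 0.0375
```

```bash
python3 - <<'E'
from h import *
rep();s=state();print(s['tool_pos'],rel([.558,.19,.112],s=s))
E
```

```text
t 17.2 tcp_box [ 18.77 345.59 120.72] tilt 6.34 F_box [-0.39 -0.28 -1.72] tq [-0.16  0.01 -0.03] w 37.51
[ -16.7 -345.5  -44.5] [-0.23 -6.34 -0.05] [ -21.3 -345.3  -43.8]
[0.55906904 0.18832111 0.12071535] [array([ 8.8,  1.7, -0. ])]
```

>>> {"name": "jog_arm", "arguments": {
  "twist": [
    [0,0,0],
    [0,0,0],
    [0,0,0],
    [0,0,0],
    [0,0,0]
  ],
  "translation": [
    [2,0,0.2],
    [2,0,0.2],
    [2,0,0.2],
    [1,0,0.1],
    [0,0,0]
  ],
  "gripper": [0.2,0.2,0.2,0.2,0.2]
}}

```text
time: 17.62
tool_pos: [0.5594, 0.1885, 0.1135]
eef_rot: [0.667, -0.014, 0.745, 0.013]
ft_force: [-0.4, 0.4, -1.0]
gripper_width: 0.0376
```

```bash
python3 - <<'E'
from h import *
rep();s=state();print(s['tool_pos'])
E
```

```text
t 17.62 tcp_box [ 19.06 345.72 113.49] tilt 6.27 F_box [-0.4   0.37 -1.04] tq [-0.12  0.    0.02] w 37.64
[ -24.  -345.6  -45.6] [-0.23 -6.27 -0.07] [ -28.5 -345.4  -44.1]
[0.55935527 0.18846    0.11349179]
```

>>> {"name": "jog_arm", "arguments": {
  "twist": [
    [0,0,0],
    [0,0,0],
    [0,0,0],
    [0,0,0]
  ],
  "translation": [
    [0.7,0,0.1],
    [0.7,0,0.1],
    [0,0,0],
    [0,0,0]
  ],
  "gripper": [0.2,0.2,0.2,0.2]
}}

```text
time: 17.95
tool_pos: [0.5596, 0.1885, 0.1122]
eef_rot: [0.668, -0.014, 0.744, 0.013]
ft_force: [1.0, -0.0, -1.5]
gripper_width: 0.0377
```

```bash
python3 - <<'E'
from h import *
rep();s=state();print(s['tool_pos'])
E
```

```text
t 17.95 tcp_box [ 19.31 345.72 112.23] tilt 6.23 F_box [ 1.02 -0.05 -1.5 ] tq [-0.13  0.   -0.03] w 37.68
[ -25.3 -345.6  -45.9] [-0.23 -6.23 -0.08] [ -29.8 -345.4  -44.3]
[0.55961157 0.1884737  0.11223146]
```

>>> {"name": "jog_arm", "arguments": {
  "twist": [
    [0,0,0],
    [0,0,0],
    [0,0,0],
    [0,0,0]
  ],
  "translation": [
    [0.7,0,0.1],
    [0.7,0,0.1],
    [0,0,0],
    [0,0,0]
  ],
  "gripper": [0.2,0.2,0.2,0.2]
}}

```text
time: 18.28
tool_pos: [0.5599, 0.1885, 0.1122]
eef_rot: [0.668, -0.013, 0.744, 0.013]
ft_force: [0.0, -0.8, -1.4]
gripper_width: 0.0379
```

```bash
python3 - <<'E'
from h import *
rep();s=state();print(s['tool_pos'])
E
```

```text
t 18.28 tcp_box [ 19.57 345.77 112.18] tilt 6.17 F_box [ 0.01 -0.76 -1.36] tq [-0.09 -0.04 -0.02] w 37.94
[ -25.5 -345.6  -46.2] [-0.23 -6.17 -0.1 ] [ -29.8 -345.5  -44.6]
[0.55986667 0.18853404 0.11218372]
```

>>> {"name": "jog_arm", "arguments": {
  "twist": [
    [0,0,0],
    [0,0,0],
    [0,0,0],
    [0,0,0]
  ],
  "translation": [
    [0.7,0,0.1],
    [0.7,0,0.1],
    [0,0,0],
    [0,0,0]
  ],
  "gripper": [0.2,0.2,0.2,0.2]
}}

```text
time: 18.62
tool_pos: [0.56, 0.1886, 0.1121]
eef_rot: [0.668, -0.013, 0.744, 0.013]
ft_force: [0.1, 0.3, 0.1]
gripper_width: 0.0375
```

```bash
python3 - <<'E'
from h import *
rep();s=state();print(s['tool_pos'])
E
```

```text
t 18.62 tcp_box [ 19.7  345.79 112.1 ] tilt 6.15 F_box [0.1  0.25 0.09] tq [-0.14  0.03 -0.04] w 37.53
[ -25.7 -345.6  -46.3] [-0.23 -6.15 -0.11] [ -29.9 -345.5  -44.7]
[0.55999282 0.18855345 0.11210099]
```

>>> {"name": "jog_arm", "arguments": {
  "twist": [
    [0,0,0],
    [0,0,0],
    [0,0,0],
    [0,0,0],
    [0,0,0],
    [0,0,0],
    [0,0,0],
    [0,0,0],
    [0,0,0],
    [0,0,0],
    [0,0,0],
    [0,0,0]
  ],
  "translation": [
    [0,0,-0.8],
    [0.1,0,-0.9],
    [0.1,0,-0.9],
    [0.1,0,-0.9],
    [0.1,0,-0.9],
    [0.1,0,-0.9],
    [0,0,-0.6],
    [0,0,0],
    [0,0,0],
    [0,0,0],
    [0,0,0],
    [0,0,0]
  ],
  "gripper": [0.12,0.077,0.033,-0.011,-0.055,-0.1,-0.14,-0.19,-0.23,-0.28,-0.33,-0.33]
}}

```text
time: 19.62
tool_pos: [0.5537, 0.1884, 0.1114]
eef_rot: [0.668, -0.013, 0.744, 0.013]
ft_force: [-0.0, -0.2, 0.0]
gripper_width: 0.0604
```

```bash
python3 - <<'E'
from h import *
rep();s=state();print(s['tool_pos'])
E
```

```text
t 19.62 tcp_box [ 13.42 345.92 111.39] tilt 6.11 F_box [-0.06 -0.21  0.02] tq [-0.14 -0.1   0.01] w 60.38
[ -27.1 -345.7  -40.1] [-0.23 -6.11 -0.12] [ -30.6 -345.6  -38.4]
[0.55371723 0.18842346 0.11139479]
```

>>> {"name": "jog_arm", "arguments": {
  "twist": [
    [0,0,0],
    [0,0,0],
    [0,0,0],
    [0,0,0],
    [0,0,0],
    [0,0,0],
    [0,0,0],
    [0,0,0],
    [0,0,0],
    [0,0,0],
    [0,0,0],
    [0,0,0]
  ],
  "translation": [
    [0,0,0],
    [0,0,0],
    [0,0,0],
    [-4,0,0],
    [-8,0,0],
    [-12,0,0],
    [-18,0,0],
    [-20,0,0],
    [-20,0,0],
    [-20,0,0],
    [-10,0,0],
    [0,0,0]
  ],
  "gripper": [-0.5,-0.6,-0.7,-0.75,-0.8,-0.8,-0.8,-0.8,-0.8,-0.8,-0.8,-0.8]
}}

```text
time: 20.62
tool_pos: [0.5664, 0.1886, 0.232]
eef_rot: [0.668, -0.013, 0.744, 0.013]
ft_force: [0.7, -0.6, 0.3]
gripper_width: 0.0818
```

```bash
python3 - <<'E'
from h import *
rep();s=state();print(s['tool_pos'])
w=camera('wrist');sc=camera('scene');t=camera('top')
save('k.png',np.hstack([cv2.resize(w['img'],(400,300)),cv2.resize(sc['img'][100:250,180:380],(400,300))]))
mat=np.array([.5648,.1897]);a=np.radians(-11.5);Rm=np.array([[np.cos(a),np.sin(a)],[-np.sin(a),np.cos(a)]])
for n,c in(('wrist',w),('scene',sc),('top',t)):
    for x in finder.landmark_of(n,'cover_mid')[:3]:
        p=atz(c,x['location'],.014,s)[:2];print(n,round(x['conf'],2),p.round(3),'in mat mm',(Rm@(p-mat)*1e3).round(1))
E
```

```text
t 20.62 tcp_box [ 26.05 345.56 231.99] tilt 6.09 F_box [ 0.64 -0.66  0.28] tq [-0.05 -0.08  0.  ] w 81.82
[  94.1 -345.6  -39.9] [-0.23 -6.09 -0.12] [  90.  -345.3  -51.1]
[0.56635115 0.18858947 0.23198968]
wrist 0.75 [0.568 0.189] in mat mm [ 2.9 -0.1]
scene 0.94 [0.563 0.195] in mat mm [-3.1  4.7]
scene 0.82 [ 0.407 -0.241] in mat mm [ -68.9 -453.8]
top 0.89 [ 0.393 -0.234] in mat mm [ -83.7 -449.6]
top 0.66 [0.576 0.191] in mat mm [10.5  3.9]
```

View pics/k.png

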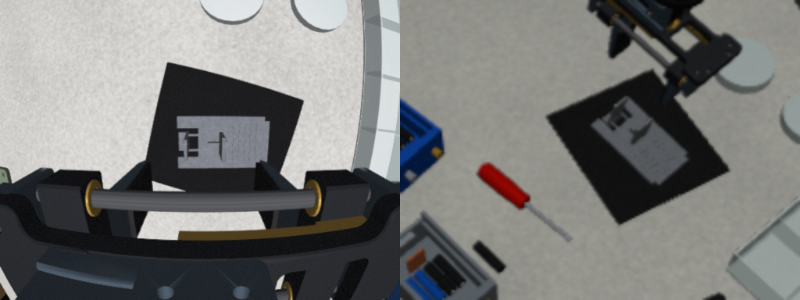

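The cover lies right side up in the middle of the mat, and the gripper is clear of it. I'm handing in the job.

```bash
python3 -c "
from h import *
print(workorder.sign_off(), state()['time'])"
```

```text
the job is handed in; nothing more can be done
the job is handed in; nothing more can be done
```

The cover is off the battery box and lies right side up near the middle of the rubber mat. The job was handed in at about 21 s of the 72 s allowed, and no verdict came back.

**Releasing the tab:** I found the box with the wrist camera, to within about 1 mm. I pinched lever and rib and squeezed in roughly 1 mm steps under a limited grip force. The tab was pressed about 9.4 mm when I tilted the cover, and it came free with only its own weight on the tool (about 1 N). I saw no jam on the strip. One step fell about 0.7 mm short, which I put down to the force limit. I did not measure the bite directly.

**Taking it out and laying it down:** I tilted the cover to 15° about the tongue. I then drew it out about 14 mm towards the tab end, a little over the 8–12 mm given. After lifting it away I lowered it at about its natural tilt until the mat took its weight, then opened slowly. Wrist force readings at the end of each move stayed below about 2 N.

**Last checks:**
- **Position:** the three cameras put the cover's middle within about 11 mm of the mat's centre. They disagree by up to 14 mm, but all are well inside the limits.
- **Cover and gripper:** the last picture shows the cover flat with the gripper well above it. I did not measure the cover's final tilt or the tab's return, but the gripper opened past the tab's rest width.
- **Bystanders:** the driver, cell and dishes look undisturbed by eye. I did not measure any bystander, and the glue, tape, marker and cup were not in the last pictures, though the arm never went near them.

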